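Reset the tripped dust extractor and restart it

ROBOT

A 7-joint arm with a two-finger parallel gripper is mounted at the origin on the work surface. World frame = base frame: x ahead of the robot, y to its left, z up, the work surface at z = 0. Lengths are in m, angles in rad, forces in N, time in s.
With the tool pointing down it reaches from about 0.425 to 0.925 m from the base axis. Payload 6.8 kg.
Tool frame: the origin (TCP) lies between the finger pads; the fingertips stand 14 mm ahead of it and the grasp point (between the pads) lies 5 mm behind it (robot.tcp_to_tips is the z of the fingertips in the tool frame, in m); z points along the fingers, y is the line along which they close (so a half turn about z gives the same grasp; the last joint's range is limited). The gripper opens to 85 mm and grips with 20 to 120 N. Pads are 22 mm wide; open, the fingers measure 114 mm over their backs; the gripper's body (76 mm by 85 mm) begins 54 mm behind the grasp point. The pads swing forward as they close: fully open they stand 13 mm farther back than shut.
Start: joints at [1.122, 0.477, 0.022, 1.555, -0.011, 1.109, -0.083], TCP at [0.226, -0.636, 0.245] pointing down, gripper open.
Joint ranges: [-2.96, 2.96], [-0.34, 2.1], [-1.41, 1.46], [0.24, 2.44], [-1.37, 4.51], [0.17, 1.92], [-2.96, 2.96]. Speed limits (rad/s): [2.39, 2.39, 3.14, 3.14, 3.14, 3.14, 3.14].

INTERFACE

Orientations are given as a 3x3 rotation matrix whose columns are the frame's x, y, z axes.
In Python, from workcell import robot gives the robot as it stands.
- The arm moves only by the shell command python3 -m jog 'ROWS' [FORCE]. ROWS is JSON, a list of rows, each an object of numbers: "fingers": the gripper's target within -1 to 1 (fully open at 1, half-way at 0, shut at -1); "dx", "dy", "dz": the shift along the tool's x, y, z in mm; "ax", "ay", "az": the turn, a rotation vector about the tool's x, y, z in rad. A call has 1 to 20 rows; each row shifts and turns the commanded pose from where the row before left it, along the tool's axes as they then stand; what a row does not reach is not made up. A row lasts 1/12 s, in which the tool goes at most 41.7 mm and 7.16 degrees, less where a joint would pass 70% of its speed; a pose out of reach is approached as far as the arm can. A call is refused whole if a number of a shift passes 41.7 or a number of a turn 0.125, either way. A call with a gripper value outside its range is refused whole. The fingers move at their own pace and stop on an object; FORCE is the grip in N (left out, the last holds). Time passes only in rows, so rows that do not move let the fingers close. It gives the time, the measured TCP pose, the force, the opening and the grip force at its end, in the units of the state.
- robot.observe(): the state, without advancing time (a new reading comes with each control period).
- robot.read_camera(name): name is "scene" or "top" or "wrist"; returns (picture, depth): 384x512x3 uint8, red, green, blue; 384x512 float32, m along the optical axis (not along the pixel's ray), 0 where there is no reading.
- robot.calibration(name): a dict with "vertical_fov" (degrees; the focal length in pixels is half the picture's height over the tangent of half this angle, whatever the lens; pixels are square), "cx", "cy" (the principal point, pixels), "world_to_cam" (4x4, takes a point from world to camera coordinates). Camera axes: x right, y down, z forward; pixel columns grow to the right and rows downward; lengths in m; the calibration is good to about 2 mm. A picture is of the moment at which its call begins: read the wrist's pose just before it. calibration takes no time and is no camera call; for the wrist camera it gives the pose at the moment of the call.
- robot.close_job(): hands the job in; it is judged then, once.
Trained networks look in the newest picture that a camera, given by its name, has taken for a name from the list of things; names that differ only in an ending like _2 or _b are one class to them, and where a whole thing is asked for, a point or a joint stands for the part that bears it (a point fixed in the world has none). Each returns a list of dicts, best first, with "p" (0 to 1); they miss things now and then, are a little off and sometimes report something else, mostly with a low value. They report only what shows in the picture. A call takes as long as a camera call. They do not tell look-alikes from the thing itself.
- robot.cut_out(camera, thing): "pixels" (384x512 bool, what is visible of it) and "pixel" ([column, row] in pixels, amid what is visible of it).
- robot.place_of(camera, thing): "pixel" ([column, row] in pixels: a listed point, or the origin of a listed thing).
The state is a dict: "t": time; "joint_pos": joint angles; "dq": joint speeds; "effort": joint torques, N m; "tcp_pos": TCP position; "orientation": TCP orientation; "wrist_force": force on the tool from outside, world axes, zero at the start; "wrist_torque": the same for the moment, N m; "width": finger opening in m; "gripper_force": force on a finger pad.
Only numpy, scipy, OpenCV 4.12 (cv2) and the standard library are available. Lean on these libraries where they do the work, as an engineer would, in place of code of your own. Each camera call takes 0.05 s, during which the arm holds its last target. There are 200 camera calls.

TASK

The workshop's dust extractor has tripped. With a fingertip, reach down into the round well of the overload box and push the sunken reset key in until it stops, and only then press the flat start button on the loose push-button pendant all the way down, let it spring back, and leave everything clear. Nothing is to be gripped: do not press the mushroom-shaped stop button, keep the fingers off the look-alike power-socket box, and do not lift or shift the pendant or disturb the other things on the bench.

Things in the scene. Friction and masses are not known exactly. Their poses are not given: they have to be found in the camera images.
- reset_box: Overload box, plain white plastic, 130 (x) x 96 (y) x 62 mm high, screwed to the bench. Origin: centre of its underside; z up; yaw differs from start to start. In its lid, 20 mm from the middle towards its +x end, is a round well 48 mm across and 34 mm deep with a sunken black key at the bottom. A small amber lamp and a metal plate are on the other half of the lid, a black cable gland on its -x end.
- reset_well_mouth (a point): Centre of the well's mouth, level with the top of the overload box's lid (62 mm above the bench); z up.
- reset_key_top (a point): Centre of the flat top of the reset key, a black round button 24 mm across on the axis of the well. Tripped, it lies 16 to 18 mm below the mouth; fully in, 26 mm below it. Moves with the key.
- reset_key (a joint): Travel of the reset key, m: 0 = popped out (tripped), 0.008 = fully in at a firm stop. It starts between 0 and 0.002. It slides down with about 3 N of friction, has no spring and stays where it is left.
- socket_box: Power-socket box, same white case, 130 x 96 x 62 mm, screwed to the bench; origin at the centre of its underside. Its round well (48 mm across, 18 mm deep) has no key in it, only two small pin holes and two brass earth clips. Not to be touched by the fingers.
- socket_mouth (a point): Centre of the mouth of the power socket's well, 62 mm above the bench.
- pendant: Loose push-button pendant lying on its back on the bench: a grey box 150 (x) x 70 (y) x 45 mm high, 0.6 kg, on a rubber foot; may point any way. Origin: centre of its underside, z up. The start button is 42 mm from the middle towards its -x end (where a short cable stub sticks out), the stop button 42 mm towards its +x end.
- start_top (a point): Centre of the top of the flat black start button, 26 mm across, in a low grey ring 42 mm across and 12 mm high; its top is 63 mm above the bench, 6 mm above the ring when out and level with the ring when fully down.
- start (a joint): Travel of the start button, m: 0 = out, 0.006 = fully down. Its spring takes about 1.2 N to start and 4 N fully down, and pushes it back out when let go.
- stop_top (a point): Centre of the top of the stop button, a black mushroom 42 mm across on a stem, 79 mm above the bench. Not to be pressed.
- stop (a joint): Travel of the stop button, m: 0 = out, 0.006 = pressed in. It is sprung.
- glue_jar: Bystander, loose: closed jar 60 mm across, 85 mm high; origin at the centre of its underside.
- offcut: Bystander, loose: wooden board offcut 50 x 110 x 18 mm; origin at the centre of its underside.
- clamp_block: Bystander, loose: dark wooden block 60 x 60 x 40 mm with a round stub 24 mm across and 30 mm high on top; origin at the centre of its underside.
- sanding_block: Bystander, loose: cork sanding block 57 x 111 x 28 mm; origin at the centre of its underside.
There are look-alikes about, which are no part of the job. Of the things that look like the pendant, the largest one is meant.

How it is judged:
By the outcome, as a careful person would: the job done as asked, in the order asked, and still so for the second after the job is handed in, with the robot touching nothing.
It also fails if it takes over 48 s, if anything falls off the work surface, if the arm or the gripper's body presses on something with over 40 N, if the wrist force passes 120 N, or if a joint passes its speed limit or range.

## Working session

There is one attempt and no reset: what is moved stays moved. The work goes in short steps, Python scripts to look and compute and a shell command to move; the robot and the scene stay as the last step left them, time stands still between calls to the robot, and variables do not carry over. Pictures are saved under pics/ and viewed, at most 10 in all, crops included, and the job is handed in when it is done.

```bash
mkdir -p pics; ls; cat > h.py <<'E'
import numpy as np, cv2
from workcell import robot
def back(cam, px, z=None, depth=None, cal=None):
    c=cal or robot.calibration(cam); f=192/np.tan(np.radians(c["vertical_fov"])/2)
    r=np.array([(px[0]-c["cx"])/f,(px[1]-c["cy"])/f,1.]); T=np.linalg.inv(c["world_to_cam"])
    o=T[:3,3]; d=T[:3,:3]@r
    s=depth if depth is not None else (z-o[2])/d[2]
    return o+s*d
E
python3 - <<'E'
from h import *
out=[]
for n in("scene","top"):
    p,d=robot.read_camera(n); out.append(p[...,::-1])
    cv2.imwrite(f"pics/{n}0.png",p[...,::-1]); c=robot.calibration(n)
    print(n,{k:(np.round(v,3).tolist()) for k,v in c.items()})
    for t,z in(("reset_well_mouth",.062),("reset_key_top",.045),("socket_mouth",.062),("start_top",.063),("stop_top",.079),("pendant",0),("reset_box",0)):
        for r in robot.place_of(n,t)[:3]:
            u,v=np.round(r["pixel"]).astype(int)
            dd=d[v,u] if 0<=v<384 and 0<=u<512 else 0
            print(n,t,round(r["p"],2),np.round(r["pixel"],1),back(n,r["pixel"],z=z).round(3),back(n,r["pixel"],depth=dd).round(3))
s=robot.observe(); print(s["t"],s["tcp_pos"],s["orientation"],s["width"],robot.tcp_to_tips)
E
```

```text
pics
scene {'vertical_fov': 48.229, 'cx': 262.828, 'cy': 188.292, 'world_to_cam': [[-0.631, 0.776, 0.008, 0.401], [0.671, 0.551, -0.496, -0.252], [-0.39, -0.307, -0.868, 1.5], [0.0, 0.0, 0.0, 1.0]]}
scene reset_well_mouth 0.66 [278.8 230.2] [0.585 0.017 0.062] [0.578 0.012 0.045]
scene reset_key_top 0.37 [275.3 231.6] [0.588 0.007 0.045] [0.588 0.007 0.045]
scene socket_mouth 0.7 [352.6 249.8] [0.502 0.211 0.062] [0.492 0.209 0.041]
scene socket_mouth 0.3 [227.7 166.7] [ 0.517 -0.236  0.062] [ 0.523 -0.23   0.076]
scene start_top 0.56 [251.  105.1] [ 0.284 -0.337  0.063] [ 0.272 -0.348  0.044]
scene start_top 0.55 [236.1 148. ] [ 0.448 -0.261  0.063] [ 0.449 -0.26   0.065]
scene start_top 0.4 [161.9 161.9] [ 0.633 -0.404  0.063] [ 0.627 -0.414  0.047]
scene stop_top 0.67 [226.8 168.7] [ 0.531 -0.225  0.079] [ 0.532 -0.225  0.081]
scene stop_top 0.42 [159.9 143.2] [ 0.593 -0.449  0.079] [ 0.561 -0.506 -0.006]
scene stop_top 0.36 [269.   94.3] [ 0.22  -0.312  0.079] [ 0.163 -0.355 -0.   ]
scene pendant 0.92 [164.6 162.5] [ 0.608 -0.435  0.   ] [ 0.622 -0.409  0.042]
scene pendant 0.67 
[... 1094 characters left out ...]
0.218 -0.328  0.058]
top stop_top 0.5 [356.  164.5] [ 0.581 -0.45   0.079] [ 0.584 -0.455  0.056]
top stop_top 0.44 [287.  182.9] [ 0.526 -0.217  0.079] [ 0.526 -0.218  0.077]
top pendant 0.76 [342.4 159.2] [ 0.61  -0.421  0.   ] [ 0.606 -0.415  0.029]
top pendant 0.63 [324.3 266. ] [ 0.241 -0.344  0.   ] [ 0.244 -0.338  0.035]
top pendant 0.56 [295.3 197.4] [ 0.481 -0.252  0.   ] [ 0.479 -0.247  0.046]
top reset_box 0.81 [217.6 174.6] [0.568 0.016 0.   ] [0.565 0.015 0.029]
0.8 [ 0.2255981  -0.63619056  0.24534217] [[ 9.42516140e-01  3.34160626e-01  3.31065736e-05]
 [ 3.34160628e-01 -9.42516139e-01 -5.93822262e-05]
 [ 1.13602780e-05  6.70316200e-05 -9.99999998e-01]] 0.0854277930651424 0.014
```

View pics/top0.png

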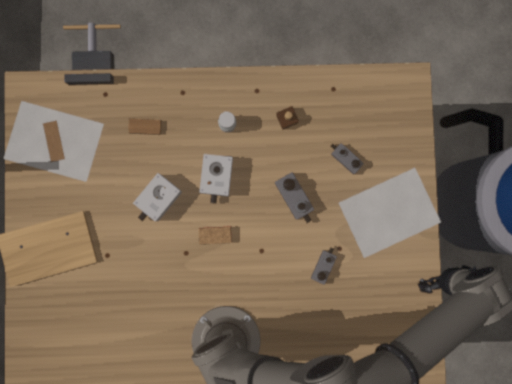

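View pics/scene0.png

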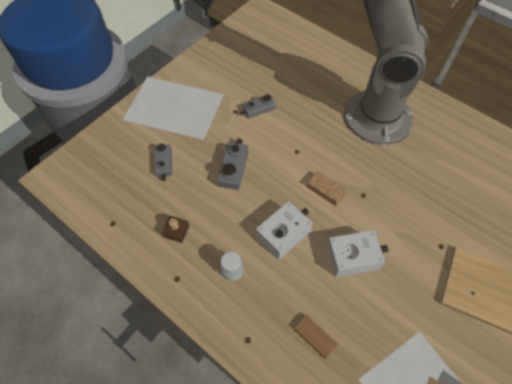

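The top view shows the large pendant at (294,196), with stop at (288,183) and start at (302,206) near the cable stub. The reset box is at (216,175) with the dark key at (216,169), and the socket box is at (157,196). I'll move over the reset box and use the wrist camera on the way.

```bash
python3 -m jog '[{"fingers":-1,"dx":27,"dy":-24},{"fingers":-1,"dx":27,"dy":-24},{"fingers":-1,"dx":27,"dy":-24},{"fingers":-1,"dx":27,"dy":-24},{"fingers":-1,"dx":27,"dy":-24},{"fingers":-1,"dx":27,"dy":-24},{"fingers":-1,"dx":27,"dy":-24},{"fingers":-1,"dx":27,"dy":-24},{"fingers":-1,"dx":27,"dy":-24},{"fingers":-1,"dx":20,"dy":-20},{"fingers":-1}]'
cat > look.py <<'E'
import sys
from h import *
s=robot.observe(); c=robot.calibration("wrist"); p,d=robot.read_camera("wrist")
cv2.imwrite(f"pics/{sys.argv[1]}.png",p[...,::-1])
print("t",s["t"],"tcp",s["tcp_pos"].round(4) if hasattr(s["tcp_pos"],'round') else s["tcp_pos"],"w",s["width"],"cam",np.linalg.inv(c["world_to_cam"])[:3,3].round(3)); print(np.round(s["orientation"],4))
Z=dict(reset_well_mouth=.062,reset_key_top=.045,socket_mouth=.062,start_top=.063,stop_top=.079)
for t in sys.argv[2:]:
    for r in robot.place_of("wrist",t)[:3]:
        u,v=np.round(r["pixel"]).astype(int)
        dd=np.median(d[max(v-2,0):v+3,max(u-2,0):u+3]) if 0<=v<384 and 0<=u<512 else 0
        print(t,round(r["p"],2),np.round(r["pixel"],1),back("wrist",r["pixel"],z=Z[t],cal=c).round(4),"depth:",back("wrist",r["pixel"],depth=dd,cal=c).round(4))
E
python3 look.py w1 start_top stop_top reset_well_mouth reset_key_top
```

```text
t 0.8 tcp [ 0.2256 -0.6362  0.2453] w 0.0854277930651424 cam [ 0.297 -0.612  0.374]
[[ 9.425e-01  3.342e-01  0.000e+00]
 [ 3.342e-01 -9.425e-01 -1.000e-04]
 [ 0.000e+00  1.000e-04 -1.000e+00]]invalid input
```

View pics/w1.png

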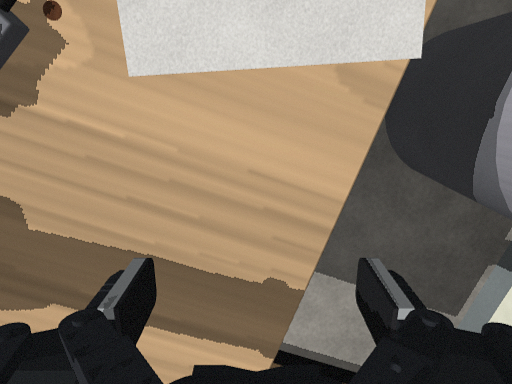

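That picture shows only bare bench and the open fingers, because the jog was refused. I think every row may need the full set of keys, so I'll retry that way.

```bash
python3 -m jog '[{"fingers":-1,"dx":27,"dy":-24,"dz":0,"ax":0,"ay":0,"az":0},{"fingers":-1,"dx":27,"dy":-24,"dz":0,"ax":0,"ay":0,"az":0},{"fingers":-1,"dx":27,"dy":-24,"dz":0,"ax":0,"ay":0,"az":0},{"fingers":-1,"dx":27,"dy":-24,"dz":0,"ax":0,"ay":0,"az":0},{"fingers":-1,"dx":27,"dy":-24,"dz":0,"ax":0,"ay":0,"az":0},{"fingers":-1,"dx":27,"dy":-24,"dz":0,"ax":0,"ay":0,"az":0},{"fingers":-1,"dx":27,"dy":-24,"dz":0,"ax":0,"ay":0,"az":0}]' && python3 look.py w2 start_top stop_top
```

```text
t: 1.63
tcp_pos: [0.3482, -0.4131, 0.2455]
orientation: [[0.943, 0.334, 0.0], [0.334, -0.943, -0.0], [0.0, 0.001, -1.0]]
wrist_force: [1.5, -0.8, 0.0]
width: 0.0007
gripper_force: 0.0
t 1.6333 tcp [ 0.3482 -0.4131  0.2455] w 0.0007210931094466433 cam [ 0.42  -0.389  0.374]
[[ 9.425e-01  3.341e-01  3.000e-04]
 [ 3.341e-01 -9.425e-01 -5.000e-04]
 [ 2.000e-04  6.000e-04 -1.000e+00]]
start_top 0.57 [169.7 228. ] [ 0.2703 -0.353   0.063 ] depth: [ 0.2628 -0.3513  0.0474]
stop_top 0.83 [131.7 265.1] [ 0.2289 -0.3308  0.079 ] depth: [ 0.214  -0.3263  0.056 ]
```

View pics/w2.png

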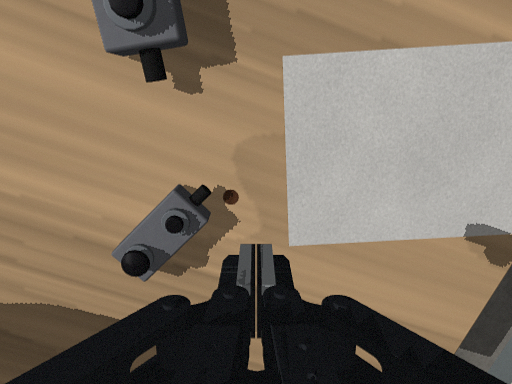

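The gripper is shut. The small look-alike pendant is at (160,235), and the large pendant is at the top edge with its start button at (127,5). Next I'll go on to the reset box.

```bash
python3 -m jog '[{"fingers":-1,"dx":24,"dy":-27,"dz":0,"ax":0,"ay":0,"az":0},{"fingers":-1,"dx":24,"dy":-27,"dz":0,"ax":0,"ay":0,"az":0},{"fingers":-1,"dx":24,"dy":-27,"dz":0,"ax":0,"ay":0,"az":0},{"fingers":-1,"dx":24,"dy":-27,"dz":0,"ax":0,"ay":0,"az":0},{"fingers":-1,"dx":24,"dy":-27,"dz":0,"ax":0,"ay":0,"az":0}]' && python3 look.py w3 start_top stop_top
python3 -m jog '[{"fingers":-1,"dx":24,"dy":-27,"dz":0,"ax":0,"ay":0,"az":0},{"fingers":-1,"dx":24,"dy":-27,"dz":0,"ax":0,"ay":0,"az":0},{"fingers":-1,"dx":24,"dy":-27,"dz":0,"ax":0,"ay":0,"az":0},{"fingers":-1,"dx":24,"dy":-27,"dz":0,"ax":0,"ay":0,"az":0},{"fingers":-1,"dx":24,"dy":-27,"dz":0,"ax":0,"ay":0,"az":0},{"fingers":-1,"dx":24,"dy":-27,"dz":0,"ax":0,"ay":0,"az":0},{"fingers":-1,"dx":24,"dy":-27,"dz":0,"ax":0,"ay":0,"az":0},{"fingers":-1,"dx":0,"dy":0,"dz":0,"ax":0,"ay":0,"az":0}]' && python3 look.py w4 reset_well_mouth reset_key_top socket_mouth
```

```text
t: 2.2
tcp_pos: [0.4156, -0.2472, 0.2455]
orientation: [[0.943, 0.332, 0.0], [0.332, -0.943, -0.001], [0.0, 0.001, -1.0]]
wrist_force: [0.8, -0.3, -0.9]
width: -0.0002
gripper_force: 0.0
t 2.2 tcp [ 0.4156 -0.2472  0.2455] w -0.00019735433207446058 cam [ 0.487 -0.223  0.374]
[[ 9.433e-01  3.320e-01  5.000e-04]
 [ 3.320e-01 -9.433e-01 -7.000e-04]
 [ 2.000e-04  8.000e-04 -1.000e+00]]
start_top 0.63 [287.4 148.4] [ 0.4485 -0.2672  0.063 ] depth: [ 0.449  -0.2666  0.0673]
stop_top 0.71 [270.7  47.3] [ 0.521  -0.2238  0.079 ] depth: [ 0.521  -0.2238  0.0788]
stop_top 0.46 [264.3 358.9] [ 0.2351 -0.3214  0.079 ] depth: [ 0.4087 -0.2535  0.2823]
t: 3.02
tcp_pos: [0.5134, -0.0076, 0.2458]
orientation: [[0.94, 0.34, 0.003], [0.34, -0.94, 0.003], [0.004, -0.002, -1.0]]
wrist_force: [0.0, 0.8, 0.6]
width: 0.0001
gripper_force: 0.0
t 3.0167 tcp [ 0.5134 -0.0076  0.2458] w 0.0001391708848638808 cam [0.584 0.017 0.375]
[[ 0.9404  0.34    0.0027]
 [ 0.34   -0.9404  0.0034]
 [ 0.0037 -0.0023 -1.    ]]
reset_well_mouth 0.72 [260.2  93.9] [0.5829 0.0129 0.062 ] depth: [0.5828 0.0126 0.0439]
reset_key_top 0.79 [259.6  90.1] [0.5857 0.0143 0.045 ] depth: [0.5857 0.0143 0.0437]
socket_mouth 0.67 [21.  98.5] [0.5082 0.2081 0.062 ] depth: [0.504  0.2187 0.0447]
```

View pics/w3.png

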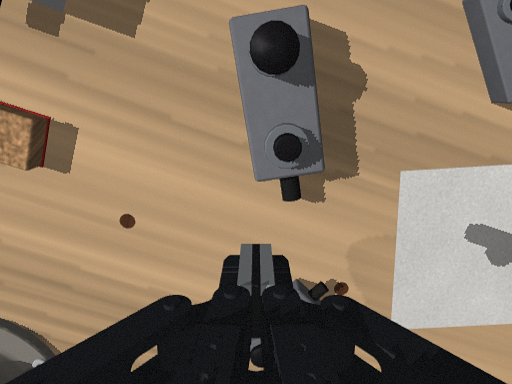

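View pics/w4.png

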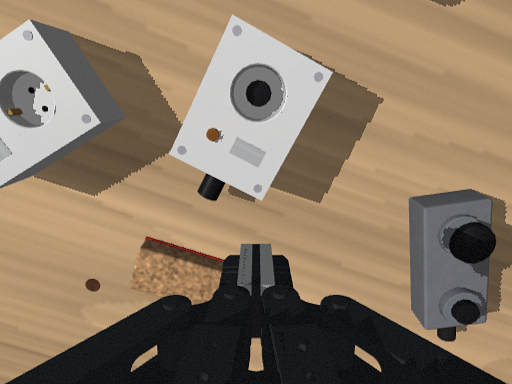

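The wrist view confirms the reset box: well mouth at (258,93) with the black key at its centre. The socket, with its pin holes and brass clips, is at (25,100). The key is at about (0.5835, 0.0137, 0.044), so I'll move above it and down to just over the lid.

```bash
python3 -m jog '[{"fingers":-1,"dx":36.5,"dy":2,"dz":0,"ax":0,"ay":0,"az":0},{"fingers":-1,"dx":36.5,"dy":2,"dz":0,"ax":0,"ay":0,"az":0},{"fingers":-1,"dx":0,"dy":0,"dz":40,"ax":0,"ay":0,"az":0},{"fingers":-1,"dx":0,"dy":0,"dz":40,"ax":0,"ay":0,"az":0},{"fingers":-1,"dx":0,"dy":0,"dz":40,"ax":0,"ay":0,"az":0},{"fingers":-1,"dx":0,"dy":0,"dz":35,"ax":0,"ay":0,"az":0},{"fingers":-1,"dx":0,"dy":0,"dz":0,"ax":0,"ay":0,"az":0},{"fingers":-1,"dx":0,"dy":0,"dz":0,"ax":0,"ay":0,"az":0}]' && python3 look.py w5 reset_well_mouth reset_key_top
```

```text
t: 3.88
tcp_pos: [0.5796, 0.0052, 0.0891]
orientation: [[0.943, 0.332, -0.004], [0.332, -0.943, -0.001], [-0.004, -0.0, -1.0]]
wrist_force: [0.1, -0.9, 0.2]
width: -0.0001
gripper_force: 0.0
t 3.8833 tcp [0.5796 0.0052 0.0891] w -6.84607983483215e-05 cam [0.652 0.03  0.218]
[[ 9.434e-01  3.317e-01 -4.200e-03]
 [ 3.317e-01 -9.434e-01 -1.200e-03]
 [-4.400e-03 -3.000e-04 -1.000e+00]]
reset_well_mouth 0.57 [238.6 234.2] [0.5843 0.0149 0.062 ] depth: [0.5764 0.0131 0.0439]
reset_key_top 0.63 [240.1 223.2] [0.5833 0.0145 0.045 ] depth: [0.5829 0.0145 0.0442]
```

View pics/w5.png

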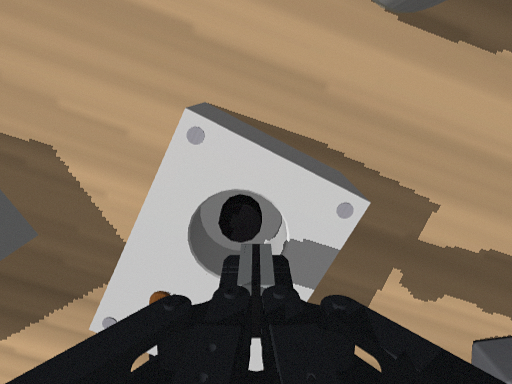

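The closed fingertips at (256,250) stand about 7 mm short of the key's centre at (240,218) and to one side of it. Correcting that, then checking.

```bash
python3 -m jog '[{"fingers":-1,"dx":6.7,"dy":-7.4,"dz":0,"ax":0,"ay":0,"az":0},{"fingers":-1,"dx":0,"dy":0,"dz":0,"ax":0,"ay":0,"az":0},{"fingers":-1,"dx":0,"dy":0,"dz":0,"ax":0,"ay":0,"az":0},{"fingers":-1,"dx":0,"dy":0,"dz":0,"ax":0,"ay":0,"az":0}]'
```

```text
t: 4.37
tcp_pos: [0.5852, 0.0172, 0.0912]
orientation: [[0.942, 0.335, 0.001], [0.335, -0.942, 0.0], [0.001, 0.0, -1.0]]
wrist_force: [0.7, -0.0, 0.6]
width: -0.0001
gripper_force: 0.0
```

```bash
python3 -m jog '[{"fingers":-1,"dx":-2.5,"dy":2.1,"dz":0,"ax":0,"ay":0,"az":0},{"fingers":-1,"dx":0,"dy":0,"dz":10,"ax":0,"ay":0,"az":0},{"fingers":-1,"dx":0,"dy":0,"dz":10,"ax":0,"ay":0,"az":0},{"fingers":-1,"dx":0,"dy":0,"dz":7,"ax":0,"ay":0,"az":0},{"fingers":-1,"dx":0,"dy":0,"dz":0,"ax":0,"ay":0,"az":0},{"fingers":-1,"dx":0,"dy":0,"dz":0,"ax":0,"ay":0,"az":0},{"fingers":-1,"dx":0,"dy":0,"dz":0,"ax":0,"ay":0,"az":0}]'
```

```text
t: 4.95
tcp_pos: [0.5831, 0.0141, 0.0631]
orientation: [[0.942, 0.334, -0.0], [0.334, -0.942, 0.0], [-0.0, -0.0, -1.0]]
wrist_force: [0.9, 0.6, 0.1]
width: -0.0001
gripper_force: 0.0
```

```bash
python3 -m jog '[{"fingers":-1,"dx":0,"dy":0,"dz":3,"ax":0,"ay":0,"az":0},{"fingers":-1,"dx":0,"dy":0,"dz":3,"ax":0,"ay":0,"az":0},{"fingers":-1,"dx":0,"dy":0,"dz":2,"ax":0,"ay":0,"az":0},{"fingers":-1,"dx":0,"dy":0,"dz":2,"ax":0,"ay":0,"az":0},{"fingers":-1,"dx":0,"dy":0,"dz":2,"ax":0,"ay":0,"az":0},{"fingers":-1,"dx":0,"dy":0,"dz":0,"ax":0,"ay":0,"az":0},{"fingers":-1,"dx":0,"dy":0,"dz":0,"ax":0,"ay":0,"az":0}]'
```

```text
t: 5.53
tcp_pos: [0.5831, 0.014, 0.0512]
orientation: [[0.942, 0.334, -0.0], [0.334, -0.942, 0.0], [-0.0, -0.0, -1.0]]
wrist_force: [1.3, 0.5, 0.8]
width: 0.0004
gripper_force: 0.4
```

```bash
for i in 1; do python3 -m jog '[{"fingers":-1,"dx":0,"dy":0,"dz":1,"ax":0,"ay":0,"az":0},{"fingers":-1,"dx":0,"dy":0,"dz":1,"ax":0,"ay":0,"az":0},{"fingers":-1,"dx":0,"dy":0,"dz":0,"ax":0,"ay":0,"az":0},{"fingers":-1,"dx":0,"dy":0,"dz":0,"ax":0,"ay":0,"az":0}]'; done
```

```text
t: 5.87
tcp_pos: [0.5831, 0.014, 0.0499]
orientation: [[0.943, 0.334, 0.0], [0.334, -0.943, -0.0], [-0.0, 0.0, -1.0]]
wrist_force: [-1.8, 0.2, 7.6]
width: 0.0002
gripper_force: 4.1
```

```bash
python3 -m jog '[{"fingers":-1,"dx":0,"dy":0,"dz":1,"ax":0,"ay":0,"az":0},{"fingers":-1,"dx":0,"dy":0,"dz":1,"ax":0,"ay":0,"az":0},{"fingers":-1,"dx":0,"dy":0,"dz":0,"ax":0,"ay":0,"az":0},{"fingers":-1,"dx":0,"dy":0,"dz":0,"ax":0,"ay":0,"az":0}]'
```

```text
t: 6.2
tcp_pos: [0.5831, 0.014, 0.0495]
orientation: [[0.943, 0.334, 0.0], [0.334, -0.943, -0.001], [-0.0, 0.001, -1.0]]
wrist_force: [-7.4, -0.3, 24.3]
width: 0.0
gripper_force: 11.9
```

Firm stop reached: 24 N with almost no further travel. I'll retract, back off and check the key depth.

```bash
python3 -m jog '[{"fingers":-1,"dx":0,"dy":0,"dz":-20,"ax":0,"ay":0,"az":0},{"fingers":-1,"dx":0,"dy":0,"dz":-30,"ax":0,"ay":0,"az":0},{"fingers":-1,"dx":0,"dy":0,"dz":-40,"ax":0,"ay":0,"az":0},{"fingers":-1,"dx":0,"dy":0,"dz":-40,"ax":0,"ay":0,"az":0},{"fingers":-1,"dx":0,"dy":0,"dz":-40,"ax":0,"ay":0,"az":0},{"fingers":-1,"dx":0,"dy":0,"dz":-28,"ax":0,"ay":0,"az":0},{"fingers":-1,"dx":-37,"dy":0,"dz":0,"ax":0,"ay":0,"az":0},{"fingers":-1,"dx":-37,"dy":0,"dz":0,"ax":0,"ay":0,"az":0},{"fingers":-1,"dx":0,"dy":0,"dz":0,"ax":0,"ay":0,"az":0},{"fingers":-1,"dx":0,"dy":0,"dz":0,"ax":0,"ay":0,"az":0},{"fingers":-1,"dx":0,"dy":0,"dz":0,"ax":0,"ay":0,"az":0}]' && python3 look.py w6 reset_well_mouth reset_key_top start_top
```

```text
t: 7.12
tcp_pos: [0.5134, -0.0108, 0.2454]
orientation: [[0.943, 0.334, 0.0], [0.334, -0.943, -0.0], [0.0, 0.0, -1.0]]
wrist_force: [-0.2, 0.7, -0.3]
width: 0.0002
gripper_force: 0.0
t 7.1167 tcp [ 0.5134 -0.0108  0.2454] w 0.00017333495507803893 cam [0.585 0.014 0.374]
[[ 9.426e-01  3.340e-01  4.000e-04]
 [ 3.340e-01 -9.426e-01 -1.000e-04]
 [ 4.000e-04  2.000e-04 -1.000e+00]]
reset_key_top 0.66 [255.1  92.5] [0.582  0.0131 0.045 ] depth: [0.582  0.0131 0.0364]
start_top 0.75 [463.6 313.3] [ 0.4453 -0.2687  0.063 ] depth: [ 0.4472 -0.2648  0.0673]
```

The key top is now at 0.0364, which is fully in (nominal 0.036). On to above the start button.

```bash
python3 -m jog '[{"fingers":-1,"dx":-18.4,"dy":27.5,"dz":0,"ax":0,"ay":0,"az":0},{"fingers":-1,"dx":-18.4,"dy":27.5,"dz":0,"ax":0,"ay":0,"az":0},{"fingers":-1,"dx":-18.4,"dy":27.5,"dz":0,"ax":0,"ay":0,"az":0},{"fingers":-1,"dx":-18.4,"dy":27.5,"dz":0,"ax":0,"ay":0,"az":0},{"fingers":-1,"dx":-18.4,"dy":27.5,"dz":0,"ax":0,"ay":0,"az":0},{"fingers":-1,"dx":-18.4,"dy":27.5,"dz":0,"ax":0,"ay":0,"az":0},{"fingers":-1,"dx":-18.4,"dy":27.5,"dz":0,"ax":0,"ay":0,"az":0},{"fingers":-1,"dx":-18.4,"dy":27.5,"dz":0,"ax":0,"ay":0,"az":0},{"fingers":-1,"dx":0,"dy":0,"dz":40,"ax":0,"ay":0,"az":0},{"fingers":-1,"dx":0,"dy":0,"dz":40,"ax":0,"ay":0,"az":0},{"fingers":-1,"dx":0,"dy":0,"dz":40,"ax":0,"ay":0,"az":0},{"fingers":-1,"dx":0,"dy":0,"dz":25,"ax":0,"ay":0,"az":0},{"fingers":-1,"dx":0,"dy":0,"dz":0,"ax":0,"ay":0,"az":0},{"fingers":-1,"dx":0,"dy":0,"dz":0,"ax":0,"ay":0,"az":0},{"fingers":-1,"dx":0,"dy":0,"dz":0,"ax":0,"ay":0,"az":0},{"fingers":-1,"dx":0,"dy":0,"dz":0,"ax":0,"ay":0,"az":0}]' && python3 look.py w7 start_top stop_top
```

```text
t: 8.65
tcp_pos: [0.4499, -0.268, 0.1024]
orientation: [[0.942, 0.334, 0.004], [0.334, -0.942, -0.002], [0.003, 0.003, -1.0]]
wrist_force: [0.9, 0.3, 1.4]
width: 0.0002
gripper_force: 0.0
t 8.65 tcp [ 0.4499 -0.268   0.1024] w 0.0001973373544878957 cam [ 0.521 -0.243  0.231]
[[ 0.9425  0.3343  0.0035]
 [ 0.3343 -0.9425 -0.0018]
 [ 0.0028  0.0029 -1.    ]]
start_top 0.95 [250.7 243.8] [ 0.4465 -0.2673  0.063 ] depth: [ 0.4595 -0.2631  0.0924]
stop_top 0.66 [218.2  69.8] [ 0.5235 -0.2263  0.079 ] depth: [ 0.5236 -0.2262  0.0788]
```

View pics/w7.png

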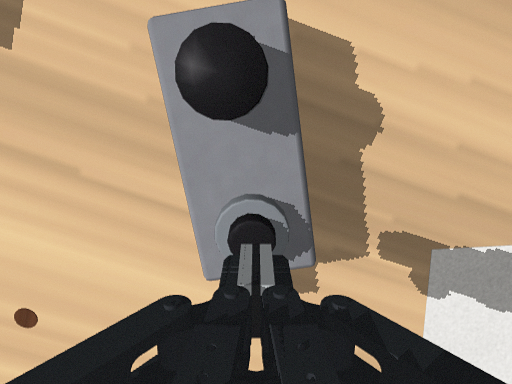

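The fingertips at (256,248) are over the start button at (252,235), and the stop mushroom at (221,70) is well clear. Descending to press.

```bash
python3 -m jog '[{"fingers":-1,"dx":-1,"dy":-1,"dz":10,"ax":0,"ay":0,"az":0},{"fingers":-1,"dx":0,"dy":0,"dz":10,"ax":0,"ay":0,"az":0},{"fingers":-1,"dx":0,"dy":0,"dz":4,"ax":0,"ay":0,"az":0},{"fingers":-1,"dx":0,"dy":0,"dz":2,"ax":0,"ay":0,"az":0},{"fingers":-1,"dx":0,"dy":0,"dz":2,"ax":0,"ay":0,"az":0},{"fingers":-1,"dx":0,"dy":0,"dz":2,"ax":0,"ay":0,"az":0},{"fingers":-1,"dx":0,"dy":0,"dz":0,"ax":0,"ay":0,"az":0},{"fingers":-1,"dx":0,"dy":0,"dz":0,"ax":0,"ay":0,"az":0}]'
```

```text
t: 9.47
tcp_pos: [0.4469, -0.2669, 0.0741]
orientation: [[0.943, 0.334, -0.001], [0.334, -0.943, -0.001], [-0.001, 0.001, -1.0]]
wrist_force: [-14.0, 7.5, 51.2]
width: 0.0003
gripper_force: 25.5
```

51 N at TCP 0.074 is earlier than expected, since the stop should come at about 0.071. I'll back off straight up and look.

```bash
python3 -m jog '[{"fingers":-1,"dx":0,"dy":0,"dz":-4,"ax":0,"ay":0,"az":0},{"fingers":-1,"dx":0,"dy":0,"dz":-20,"ax":0,"ay":0,"az":0},{"fingers":-1,"dx":0,"dy":0,"dz":-40,"ax":0,"ay":0,"az":0},{"fingers":-1,"dx":0,"dy":0,"dz":-40,"ax":0,"ay":0,"az":0},{"fingers":-1,"dx":-20,"dy":0,"dz":-40,"ax":0,"ay":0,"az":0},{"fingers":-1,"dx":-20,"dy":0,"dz":0,"ax":0,"ay":0,"az":0},{"fingers":-1,"dx":0,"dy":0,"dz":0,"ax":0,"ay":0,"az":0},{"fingers":-1,"dx":0,"dy":0,"dz":0,"ax":0,"ay":0,"az":0},{"fingers":-1,"dx":0,"dy":0,"dz":0,"ax":0,"ay":0,"az":0}]' && python3 - <<'E'
from h import *
s=robot.observe();c=robot.calibration("wrist");p,d=robot.read_camera("wrist");cv2.imwrite("pics/w8.png",p[...,::-1]);print(s["tcp_pos"])
for t in("start_top","stop_top"):
    for r in robot.place_of("wrist",t)[:2]: print(t,r["p"],r["pixel"],back("wrist",r["pixel"],z=.063,cal=c).round(4))
r=robot.place_of("wrist","start_top")[0]["pixel"];u,v=np.round(r).astype(int)
for y in range(v-30,v+31,4):
    print(y,[int(round(1000*back("wrist",(x,y),depth=d[y,x],cal=c)[2])) if d[y,x] else 0 for x in range(max(u-32,0),u+33,4)])
E
```

```text
t: 10.22
tcp_pos: [0.4103, -0.2791, 0.2106]
orientation: [[0.942, 0.334, -0.001], [0.334, -0.942, 0.001], [-0.001, -0.001, -1.0]]
wrist_force: [0.7, -0.2, -0.1]
width: 0.0002
gripper_force: 0.0
[ 0.41028789 -0.27905334  0.21060434]
start_top 0.68 [256.9, 134.7] [ 0.4493 -0.2669  0.063 ]
stop_top 0.97 [234.9, 15.2] [ 0.5246 -0.2233  0.063 ]
105 [46, 46, 46, 44, 44, 45, 46, 45, 46, 45, 45, 45, 45, 45, 45, 45, 45]
109 [46, 46, 44, 44, 45, 46, 53, 58, 57, 56, 51, 44, 47, 45, 46, 46, 45]
113 [46, 45, 46, 46, 49, 57, 58, 57, 58, 57, 58, 56, 45, 45, 44, 45, 45]
117 [45, 44, 46, 52, 58, 57, 57, 57, 57, 57, 57, 57, 57, 46, 46, 45, 45]
121 [46, 46, 46, 0, 57, 58, 65, 65, 66, 68, 60, 57, 58, 57, 45, 46, 43]
125 [46, 45, 0, 58, 57, 65, 67, 66, 67, 67, 67, 65, 59, 57, 45, 46, 44]
129 [44, 45, 57, 57, 58, 67, 68, 68, 68, 68, 66, 66, 57, 57, 56, 46, 46]
133 [46, 45, 57, 57, 64, 66, 66, 67, 67, 66, 67, 67, 57, 58, 55, 45, 0]
137 [46, 44, 57, 58, 65, 66, 65, 67, 67, 68, 67, 68, 56, 58, 57, 45, 46]
141 [45, 45, 57, 58, 58, 67, 67, 66, 67, 67, 67, 67, 57, 58, 45, 43, 45]
145 [44, 45, 44, 57, 58, 66, 67, 66, 67, 67, 67, 65, 56, 58, 44, 45, 45]
149 [45, 45, 45, 57, 57, 57, 66, 66, 68, 66, 58, 57, 57, 46, 44, 46, 44]
153 [45, 44, 45, 45, 56, 57, 58, 58, 57, 57, 57, 57, 44, 44, 45, 45, 47]
157 [45, 45, 45, 45, 44, 44, 57, 58, 58, 56, 56, 45, 45, 44, 45, 44, 44]
161 [45, 45, 46, 46, 45, 45, 45, 45, 45, 44, 45, 45, 45, 45, 45, 46, 45]
165 [45, 46, 45, 44, 46, 45, 45, 44, 44, 45, 44, 44, 45, 44, 45, 43, 40]
```

View pics/w8.png

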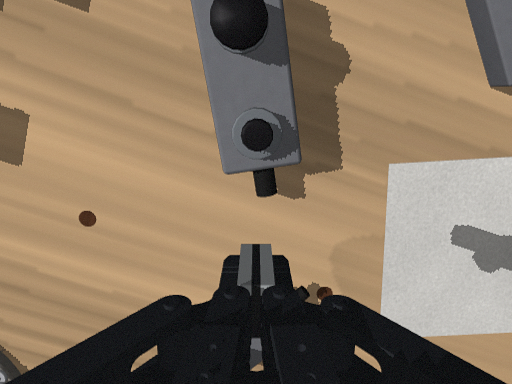

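The view shows the pendant in place, with start at (257,135) and sprung back out. Its top stands at 67 mm, not 63, so the hard stop I hit at tip height ~60–61 mm under 51 N was the full 6 mm of travel. The ring at 57 mm was never reached. Pendant position is unchanged within 1 mm, so I'm handing in.

```bash
python3 -c "
from workcell import robot
print(robot.observe()['wrist_force'],robot.close_job())"
```

```text
the job is handed in; nothing more can be done
[ 0.20608786 -0.12599162 -0.18651224] None
```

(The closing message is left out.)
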